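Release the yellow order from its gated roller lane into the packing crate

TASK

Send the yellow order down into the blue crate: with the fingertips, press down the paddle of the gate lever on the roller lane that holds the two yellow cartons, keep it down until both have rolled into the crate, then take the hand away so that the gate drops shut again. Work only by the paddle: do not touch the cartons or the gates. Keep the blue cartons' lane shut, and leave the pill bottle, marker, pink carton and telephone where they are.

Things in the scene. Friction and masses are not known exactly. Their poses are not given: they have to be found in the camera images.
- crate: open blue plastic crate, fixed, 300 mm (x) by 180 mm (y), 80 mm tall, walls 4 mm, under the lower ends of both lanes. Origin at the centre of its underside, 12 mm above the table (on a grey board), z up
- yellow_lane: gravity roller lane holding the two yellow cartons, fixed, 72 mm wide, 260 mm long; origin under its middle on the board, z up, y up the slope (rollers fall 12 degrees towards -y, over the crate). The two lanes are alike, stand 140 mm apart along x and swap places from run to run. Above its -x rail pivots its gate lever, a steel bar: paddle at the +y end, gate at the -y end
- yellow_paddle: press paddle of the yellow lane's lever: red, black rubber top, 36 (x) by 46 mm (y). Origin at the centre of its top, z its normal (at rest leaning 12 degrees to -y), y away from the pivot (115 mm back, 17 mm below). Pressed, it sinks 46 mm to a stop and shifts 7 mm along y; 3 N to start, 6 N at the stop; springs back. Stays above the rails, free for 25 mm all round
- yellow_gate: red gate plate, 62 mm wide (x), 4 thick, 78 tall (z), on the low end of the yellow lane's lever, standing across the lane in front of the cartons. Origin at the middle of its lower edge: 2 mm above the rollers when shut, about 54 mm when the paddle is fully down
- yellow_lever (a joint): turn of the yellow lane's rocking lever about its pivot, rad: 0 = gate shut, paddle up; 0.40 = paddle fully down on its stop, gate fully open. The cartons begin to pass under the gate at about 0.2. Springs back to 0 when let go
- yellow_carton1: yellow medicine carton, 62 (x) by 72 (y) by 28 mm (z), about 50 g, first in the yellow lane, lying flat on the rollers against the gate. Origin at the centre of its underside, z out of its top. Once the gate is open both yellow cartons roll out one after the other and drop into the crate within about 2 s; they need not land flat
- yellow_carton2: yellow medicine carton, 62 (x) by 72 (y) by 28 mm (z), about 50 g, second in the yellow lane, lying flat on the rollers right behind the first. Origin at the centre of its underside, z out of its top
- blue_lane: gravity roller lane holding the two blue cartons, fixed, 72 mm wide, 260 mm long; origin under its middle on the board, z up, y up the slope (rollers fall 12 degrees towards -y, over the crate). The two lanes are alike, stand 140 mm apart along x and swap places from run to run. Above its -x rail pivots its gate lever, a steel bar: paddle at the +y end, gate at the -y end
- blue_paddle: press paddle of the blue lane's lever: red, black rubber top, 36 (x) by 46 mm (y). Origin at the centre of its top, z its normal (at rest leaning 12 degrees to -y), y away from the pivot (115 mm back, 17 mm below). Pressed, it sinks 46 mm to a stop and shifts 7 mm along y; 3 N to start, 6 N at the stop; springs back. Stays above the rails, free for 25 mm all round
- blue_gate: red gate plate, 62 mm wide (x), 4 thick, 78 tall (z), on the low end of the blue lane's lever, standing across the lane in front of the cartons. Origin at the middle of its lower edge: 2 mm above the rollers when shut, about 54 mm when the paddle is fully down
- blue_lever (a joint): turn of the blue lane's rocking lever about its pivot, rad: 0 = gate shut, paddle up; 0.40 = paddle fully down on its stop, gate fully open. The cartons begin to pass under the gate at about 0.2. Springs back to 0 when let go
- blue_carton1: blue medicine carton, 62 (x) by 72 (y) by 28 mm (z), about 50 g, first in the blue lane, lying flat on the rollers against the gate. Origin at the centre of its underside, z out of its top
- blue_carton2: blue medicine carton, 62 (x) by 72 (y) by 28 mm (z), about 50 g, second in the blue lane, lying flat on the rollers right behind the first. Origin at the centre of its underside, z out of its top
- pill_bottle: amber pill bottle with white cap, 46 mm across, 85 mm tall, standing loose on the table past the upper ends of the lanes; origin at the centre of its foot
- loose_carton: loose pink carton 48 x 95 x 30 mm lying on the table past the upper ends of the lanes; origin at the centre of its underside
- marker: white marker pen with black cap, 130 mm long (along its x), 17 mm thick, lying on the table near the upper ends of the lanes; origin under its middle
- phone: black desk telephone, 170 x 200 mm, 72 mm tall, on the table to the robot's left; origin at the centre of its underside

How it is judged (in metres and radians):
On the way, in this order (a step that is already met when the one before it is completed fails the run):
1. the fingers press the yellow lane's paddle down and its gate rises (value of joint yellow_lever above 0.15 rad and contact force between the fingers and yellow_paddle above 0.5 N), for 0.1 s.
2. both yellow cartons are in the crate while the paddle is still held down (all of step 1 and x of yellow_carton1 in the frame of crate between -0.146 and 0.146 m and y of yellow_carton1 in the frame of crate between -0.086 and 0.086 m and z of yellow_carton1 in the frame of crate between 0 and 0.08 m and x of yellow_carton2 in the frame of crate between -0.146 and 0.146 m and y of yellow_carton2 in the frame of crate between -0.086 and 0.086 m and z of yellow_carton2 in the frame of crate between 0 and 0.08 m), for 0.1 s.
At the end, for the whole second after the job is handed in: Both yellow cartons rest inside the blue crate (their undersides' centres within its walls and below its rim, in any attitude), both levers are back within 0.04 rad of shut, and both blue cartons are still in their lane within 15 mm of where they started (x of yellow_carton1 in the frame of crate between -0.146 and 0.146 m and y of yellow_carton1 in the frame of crate between -0.086 and 0.086 m and z of yellow_carton1 in the frame of crate between 0 and 0.08 m and x of yellow_carton2 in the frame of crate between -0.146 and 0.146 m and y of yellow_carton2 in the frame of crate between -0.086 and 0.086 m and z of yellow_carton2 in the frame of crate between 0 and 0.08 m and linear speed of each of yellow_carton1, yellow_carton2 below 0.03 m/s and value of joint each of yellow_lever, blue_lever below 0.04 rad and distance of each of blue_carton1, blue_carton2 from where it was at the start of the episode below 0.015 m); the robot touches nothing.
It fails at once if the other lane's gate was opened (value of joint blue_lever above 0.1 rad).
It fails at once if the robot touched a gate instead of the paddle (contact force between any of the fingers, the arm and yellow_gate above 0.5 N or contact force between any of the fingers, the arm and blue_gate above 0.5 N).
It fails at once if the robot touched, lifted or carried a carton of either lane (contact force between any of the fingers, the arm and yellow_carton1 above 0.3 N or contact force between any of the fingers, the arm and yellow_carton2 above 0.3 N or contact force between any of the fingers, the arm and blue_carton1 above 0.3 N or contact force between any of the fingers, the arm and blue_carton2 above 0.3 N or height (world z) of any of yellow_carton1, yellow_carton2, blue_carton1, blue_carton2 above 0.19 m).
It fails at once if the pill bottle, marker, pink carton or telephone was moved more than 20 mm or lifted (distance of any of pill_bottle, marker, loose_carton, phone from where it was at the start of the episode above 0.02 m or height (world z) of any of pill_bottle, marker, loose_carton, phone above 0.02 m).
It also fails if it takes over 32 s, if anything falls off the work surface, if the arm or the gripper's body presses on something with over 40 N, if the wrist force passes 120 N, or if a joint passes its speed limit or range.

ROBOT

A 6-joint arm with a two-finger parallel gripper is mounted at the origin on the work surface. World frame = base frame: x ahead of the robot, y to its left, z up, the work surface at z = 0. Lengths are in mm, angles in rad, forces in N, time in s.
With the tool pointing down it reaches from about 275 to 1000 mm from the base axis. Payload 8.4 kg.
Tool frame: the origin (TCP) lies at the very end of the fingers, on their centre line; the grasp point (between the pads) lies 19 mm behind it (r.tcp_to_grasp is the distance from the TCP to the grasp point, in mm); x points along the fingers, y is the direction in which the jaws open and shut, and the axes are right-handed (so a half turn about x gives the same grasp; the last joint's range is limited). The gripper opens to 85 mm and grips with 20 to 120 N. Pads are 22 mm wide; open, the fingers measure 114 mm over their backs; the gripper's body (76 mm by 85 mm) begins 54 mm behind the grasp point. The pads swing forward as they close: fully open they stand 13 mm farther back than shut.
Start: joints at [1.121, 0.353, 1.633, -0, 1.155, -0.002], TCP at [270.613, 563.379, 191.981] pointing down, gripper open.
Joint ranges: [-2.63, 2.63], [-0.92, 2.1], [0.06, 2.66], [-1.3, 4.44], [0, 2.69], [-3.02, 3.02]. Speed limits (rad/s): [2.22, 2.22, 2.79, 3.14, 3.14, 3.14].

INTERFACE

Orientations are given as a unit quaternion [w, x, y, z].
In Python, from station import r, capture gives the robot as it stands. The module is installed in compiled form; this text tells all that it offers.
- The arm moves only by the tool apply_moves, never from a script. Its argument "motion" is a list of rows, each an object with "dp": the shift along the tool's x, y, z each as a share of 0.2 m, from -1 to 1, a list of three; "turn": the turn about the tool's x as a share of 360 degrees, from -1 to 1; "jaw": the opening in per cent of the stroke, from 0 (shut) to 100 (fully open). A call has 1 to 8 rows; each row is the pose to reach, as a shift and turn from the pose commanded when the call began, along the tool's axes at that moment, turning the shorter way round; what a row does not reach only later rows make up. A row lasts 1/8 s, in which the tool goes at most 62.5 mm and 10.7 degrees, less where a joint would pass 70% of its speed; a pose out of reach is approached as far as the arm can. A call with a number of a shift or a turn outside -1 to 1 is refused whole. A call with a gripper value outside its range is refused whole. The fingers move at their own pace and stop on an object; "force" is the grip in N (left out, the last holds). Time passes only in rows, so rows that repeat a pose let the fingers close. It gives the time, the measured TCP pose, the force and the opening at its end, in the units of the state.
- r.sense(): the state, without advancing time (a new reading comes with each control period).
- capture(name): name is "scene" or "side" or "wrist"; returns a dict with "image" (384x512x3 uint8, blue, green, red), "intrinsics" (3x3 intrinsics, pixels), "pose" (4x4, takes a point from camera to world coordinates). Camera axes: x right, y up, looking along -z (the intrinsics and any distortion apply to the point x, -y, -z); pixel columns grow to the right and rows downward; lengths in mm; the calibration is good to about 2 mm. The wrist camera is an equidistant fisheye: a pixel r from the principal point sees the ray r / f radians off the axis. A picture is of the moment at which its call begins. There is no depth.
- r.finish_job(): hands the job in, once; it reports no verdict.
The state is a dict: "time_s": time; "q": joint angles; "dq": joint speeds; "joint_efforts": joint torques, N m; "position": TCP position; "tcp_rot": TCP orientation; "ft_force": force on the tool from outside, world axes, zero at the start; "ft_torque": the same for the moment, N m; "gripper_width": opening from 0.0 (shut) to 1.0 (fully open).
Only numpy, scipy, OpenCV 4.12 (cv2) and the standard library are available. Lean on these libraries where they do the work, as an engineer would, in place of code of your own. Each camera call takes 0.05 s, during which the arm holds its last target. There are 200 camera calls.

## Working session

There is one attempt and no reset: what is moved stays moved. The work goes in short steps, Python scripts to look and compute and a tool call to move; the robot and the scene stay as the last step left them, time stands still between calls to the robot, and variables do not carry over. Pictures are saved under pics/ and viewed, about 8 in all and at most 12, crops included, and the job is handed in when it is done.

Besides the shell and the picture viewer there is one more tool, called after "Emit:" by a JSON object that holds its "fn" and its "kwargs". apply_moves: Moves the arm, as the interface text tells. Its arguments: {"type":"object","properties":{"motion":{"type":"array"},"force":{"type":"number"}},"required":["motion"]}

```bash
mkdir -p pics; python3 - <<'E'
from station import r,capture
import cv2,json,numpy as np,pickle
s=r.sense();print({k:np.round(s[k],3).tolist() for k in("time_s","position","tcp_rot","ft_force","gripper_width")})
d={n:capture(n) for n in("scene","side")}
pickle.dump(d,open("c0.pkl","wb"))
for n in d:
  print(n,np.round(d[n]["pose"],3).tolist(),np.round(d[n]["intrinsics"],1).tolist(),[k for k in d[n]])
  cv2.imwrite(f"pics/{n}0.png",d[n]["image"])
E
```

```text
{'time_s': 0.0, 'position': [270.382, 562.899, 191.251], 'tcp_rot': [0.689, 0.157, 0.69, -0.157], 'ft_force': [-0.342, -0.423, -0.064], 'gripper_width': 0.996}
scene [[0.497, -0.671, 0.55, 1151.486], [0.868, 0.378, -0.323, -186.773], [0.009, 0.637, 0.771, 983.034], [0.0, 0.0, 0.0, 1.0]] [[362.3, 0.0, 253.2], [0.0, 362.3, 190.0], [0.0, 0.0, 1.0]] ['image', 'intrinsics', 'pose']
side [[0.869, 0.328, -0.371, 152.525], [-0.495, 0.546, -0.676, -573.294], [-0.019, 0.771, 0.637, 840.594], [0.0, 0.0, 0.0, 1.0]] [[388.7, 0.0, 251.5], [0.0, 388.7, 191.1], [0.0, 0.0, 1.0]] ['image', 'intrinsics', 'pose']
```

View pics/scene0.png

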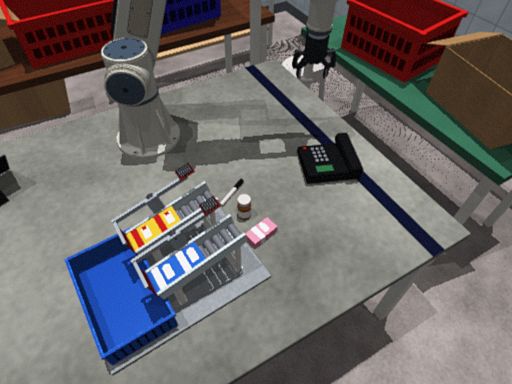

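View pics/side0.png

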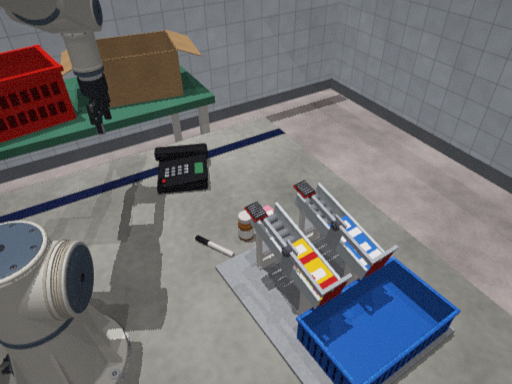

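The scene view shows the yellow lane on the robot's side. Its paddle is at about (185,171) in scene and (257,212) in side; the blue lane's paddle is at about (209,205) and (304,188). Next I'll segment and triangulate both.

```bash
cat >h.py <<'E'
import numpy as np,cv2
def ray(c,u,v):
    K=c["intrinsics"];P=np.array(c["pose"]);d=P[:3,:3]@np.array([(u-K[0][2])/K[0][0],-(v-K[1][2])/K[1][1],-1]);return P[:3,3],d/np.linalg.norm(d)
def proj(c,p):
    K=c["intrinsics"];P=np.array(c["pose"]);q=P[:3,:3].T@(np.array(p)-P[:3,3]);return K[0][0]*q[0]/-q[2]+K[0][2],K[1][1]*-q[1]/-q[2]+K[1][2]
def tri(c1,p1,c2,p2):
    o,d=ray(c1,*p1);o2,e=ray(c2,*p2);t=np.linalg.lstsq(np.c_[d,-e],o2-o,rcond=None)[0]
    a=o+t[0]*d;b=o2+t[1]*e;return (a+b)/2,np.linalg.norm(a-b)
def onz(c,p,z):
    o,d=ray(c,*p);return o+d*(z-o[2])/d[2]
E
python3 - <<'E'
import pickle,cv2,numpy as np
from h import *
d=pickle.load(open("c0.pkl","rb"))
out=[]
for n,(x,y,w,h) in {"scene":(100,150,140,110),"side":(235,170,170,140)}.items():
  im=d[n]["image"];hs=cv2.cvtColor(im,cv2.COLOR_BGR2HSV)
  m=(((hs[...,0]<8)|(hs[...,0]>172))&(hs[...,1]>130)&(hs[...,2]>60)).astype(np.uint8)
  k,l,st,ce=cv2.connectedComponentsWithStats(m)
  for i in range(1,k):
    if st[i,4]>8 and x-10<ce[i][0]<x+w+40 and y-10<ce[i][1]<y+h+60: print(n,st[i],ce[i].round(1))
  out.append(cv2.resize(im[y:y+h,x:x+w],(400*w//w,400*h//w),interpolation=cv2.INTER_CUBIC))
H=max(o.shape[0] for o in out)
cv2.imwrite("pics/crop.png",np.hstack([cv2.copyMakeBorder(o,0,H-o.shape[0],0,0,0) for o in out]))
E
```

```text
scene [186 164   8  13  25] [189.6 171. ]
scene [177 174   8   6  16] [181. 177.]
scene [204 200  16  15  42] [212.  208.5]
scene [154 214  13  18  99] [159.9 222.6]
scene [142 226   4   4  10] [143.8 227.4]
scene [131 229  13  18 103] [137.  237.5]
scene [122 233  11  17  30] [127.  241.1]
scene [142 271  12  20  41] [147.9 281.8]
side [294 185  22  13  50] [303.3 192.4]
side [245 207  23  15  55] [255.1 215.9]
side [300 252  17  13 102] [308.  257.5]
side [366 253  26  23 121] [377.7 264.7]
side [319 276  18  13  99] [327.9 282. ]
side [319 282  27  24 156] [332.2 293.2]
```

View pics/crop.png

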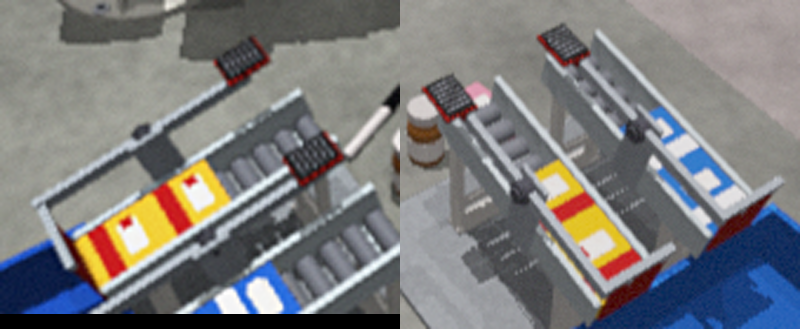

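```bash
python3 - <<'E'
import pickle
from h import *
d=pickle.load(open("c0.pkl","rb"));S=lambda x,y:(x/2.857+100,y/2.857+150);T=lambda x,y:((x-400)/2.353+235,y/2.353+170)
R={}
for n,a,b in[("yp",S(242,60),T(449,97)),("bp",S(313,158),T(563,43)),("ypiv",S(142,132),T(519,190)),("bpiv",S(207,240),T(635,130)),("railtop",S(298,93),T(500,80))]:
  p,e=tri(d["scene"],a,d["side"],b);R[n]=p;print(n,p.round(1),e.round(1))
v=R["bp"]-R["yp"];print(np.linalg.norm(v[:2]),np.degrees(np.arctan2(v[1],v[0])))
for a in "yb":
  v=R[a+"p"]-R[a+"piv"];print(np.linalg.norm(v[:2]),np.degrees(np.arctan2(v[1],v[0])),v[2])
for nm,p in(("bottle",(243,215)),("marker",(231,193))):print(nm,onz(d["scene"],p,10))
for p in((198,238),(233,253)):print("mk",onz(d["side"],p,10))
from station import r
s=r.sense()
from scipy.spatial.transform import Rotation as Ro
print(Ro.from_quat(s["tcp_rot"],scalar_first=True).as_matrix().round(3))
E
```

```text
yp [472.6  -8.2 244.4] 0.2
bp [613.8   0.9 245.2] 1.7
ypiv [ 482.  -118.8  212.1] 1.7
bpiv [ 623.4 -109.8  208.9] 2.3
railtop [535.7  14.  231.5] 22.8
141.46313180573415 3.674899643910626
111.00623780509845 94.84708707302009 32.24406064842492
111.06290018090054 95.00758611559135 36.20703558819787
bottle [533.58823776 138.24714824  10.        ]
marker [431.29269549 147.09020521  10.        ]
mk [394.20290219 200.77739887  10.        ]
mk [455.94666782  96.85931101  10.        ]
[[-0.001  0.433  0.901]
 [-0.001  0.901 -0.433]
 [-1.    -0.001  0.   ]]
```

The paddle tops triangulate to z≈245, 141 mm apart (140 expected), and the lanes are turned about 4° from the world axes. Paddle target is (472,-8). I'll go up first, then across with the jaws shut.

Emit:
{"fn": "apply_moves", "kwargs": {"motion": [{"dp": [-0.3, 0, 0], "turn": 0, "jaw": 0}, {"dp": [-0.65, 0, 0], "turn": 0, "jaw": 0}, {"dp": [-0.65, -0.2, 0.2], "turn": 0, "jaw": 0}, {"dp": [-0.65, -0.4, 0.4], "turn": 0, "jaw": 0}, {"dp": [-0.65, -0.6, 0.6], "turn": 0, "jaw": 0}, {"dp": [-0.65, -0.8, 0.8], "turn": 0, "jaw": 0}, {"dp": [-0.65, -1, 1], "turn": 0, "jaw": 0}, {"dp": [-0.65, -1, 1], "turn": 0, "jaw": 0}]}}

```text
time_s: 1.1
position: [365.0, 293.4, 322.0]
tcp_rot: [0.689, 0.158, 0.689, -0.159]
ft_force: [0.9, -0.2, 0.0]
gripper_width: 0.001
```

Emit:
{"fn": "apply_moves", "kwargs": {"motion": [{"dp": [0, -0.2, 0.2], "turn": 0, "jaw": 0}, {"dp": [0, -0.4, 0.4], "turn": 0, "jaw": 0}, {"dp": [0, -0.6, 0.6], "turn": 0, "jaw": 0}, {"dp": [0, -0.8, 0.8], "turn": 0, "jaw": 0}, {"dp": [0, -1, 1], "turn": -0.02, "jaw": 0}, {"dp": [0, -1, 1], "turn": -0.05, "jaw": 0}, {"dp": [0, -1, 1], "turn": -0.08, "jaw": 0}, {"dp": [0, -1, 1], "turn": -0.083, "jaw": 0}]}}

```text
time_s: 2.1
position: [458.1, 30.2, 321.7]
tcp_rot: [0.706, -0.026, 0.707, 0.026]
ft_force: [0.2, 1.2, -0.3]
gripper_width: 0.001
```

```bash
python3 - <<'E'
from station import r,capture
import cv2,numpy as np
from scipy.spatial.transform import Rotation as Ro
s=r.sense();M=Ro.from_quat(s["tcp_rot"],scalar_first=True).as_matrix();p=np.array(s["position"])
print(s["time_s"],p.round(1),M.round(3).tolist(),s["gripper_width"],np.round(s["ft_force"],2))
print("shift to paddle, tool axes /200:",(M.T@(np.array([472.5,-8,265])-p)/200).round(3))
E
```

```text
2.1 [458.1  30.2 321.7] [[-0.001, -0.074, 0.997], [0.0, 0.997, 0.074], [-1.0, 0.0, -0.001]] 0.0012296771072102571 [ 0.22  1.19 -0.27]
shift to paddle, tool axes /200: [ 0.283 -0.196  0.058]
```

Emit:
{"fn": "apply_moves", "kwargs": {"motion": [{"dp": [0, -0.196, 0.058], "turn": 0, "jaw": 0}, {"dp": [0.23, -0.196, 0.058], "turn": 0, "jaw": 0}, {"dp": [0.23, -0.196, 0.058], "turn": 0, "jaw": 0}]}}

```text
time_s: 2.48
position: [470.3, -8.2, 273.4]
tcp_rot: [0.705, -0.025, 0.709, 0.025]
ft_force: [0.0, -0.0, -0.3]
gripper_width: 0.001
```

```bash
python3 - <<'E'
from station import r,capture
import cv2,numpy as np
from h import *
s=r.sense();p=np.array(s["position"]);print(s["time_s"],p.round(1),np.round(s["ft_force"],2))
out=[]
for n,pt in(("scene",(185,171)),("side",(256,211))):
  c=capture(n);print(n,np.round(proj(c,p),1))
  u,v=pt;im=c["image"][v-45:v+45,u-45:u+45];out.append(cv2.resize(im,(400,400),interpolation=cv2.INTER_CUBIC))
cv2.imwrite("pics/near.png",np.hstack(out)); cv2.imwrite("pics/wrist1.png",capture("wrist")["image"])
E
```

```text
2.475 [470.3  -8.2 273.4] [ 0.02 -0.04 -0.31]
scene [182.9 163.1]
side [254.8 201.9]
```

View pics/near.png

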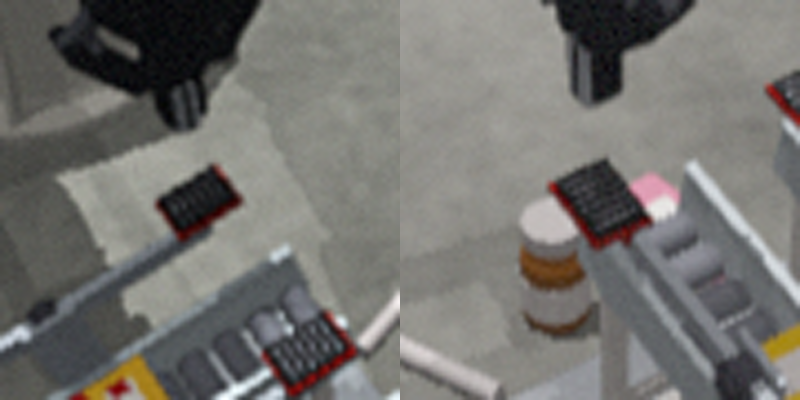

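View pics/wrist1.png

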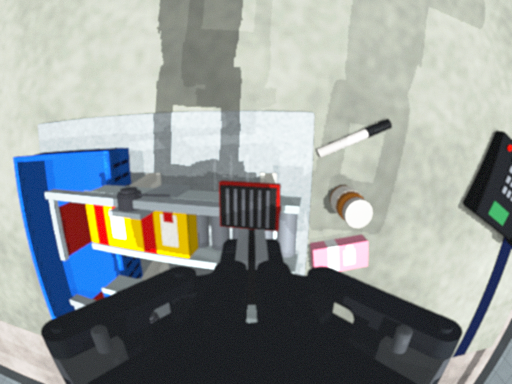

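The fingertips show at scene (181.6,154.8) and side (253.8,189.0), about 10 px above where the reported TCP projects. Before descending I'll triangulate them and check against known heights.

```bash
python3 - <<'E'
import pickle
from h import *
d=pickle.load(open("c0.pkl","rb"));a,b=d["scene"],d["side"]
print("tip",tri(a,(181.6,154.3),b,(253.8,188.8)))
print("paddle",tri(a,(184.8,171.2),b,(256,211.3)))
# paddle corners (scene, side): order by crop positions
S=lambda x,y:(x/4.444+140,y/4.444+126);T=lambda x,y:((x-400)/4.444+211,y/4.444+166)
# -y/-x.. far corner, etc
for p,q in((S(160,203),T(597,245)),(S(218,168),T(552,186)),(S(240,200),T(606,160)),(S(182,237),T(651,218))):print(tri(a,p,b,q)[0].round(1),tri(a,p,b,q)[1].round(1))
print("marker tip ends side on z=8", onz(b,(198,238),8),onz(b,(233,253),8), "scene",onz(a,(240,181),8),onz(a,(221,202),8))
from station import r
print({k:np.round(v,3).tolist() for k,v in r.sense().items()})
E
```

```text
tip (array([470.69470583,  -6.14717111, 308.02416425]), np.float64(2.946130232955875))
paddle (array([473.02631148,  -8.19651958, 243.92155708]), np.float64(0.18256356582656394))
[458.4 -29.4 238.5] 1.1
[456.   12.1 247. ] 0.6
[489.1  13.  248.7] 0.3
[491.5 -28.  239.3] 0.2
marker tip ends side on z=8 [394.78484178 202.64129667   8.        ] [456.6772811   98.47298295   8.        ] scene [396.65757338 201.23296874   8.        ] [448.09079928  99.96648421   8.        ]
{'time_s': 2.625, 'q': [-0.02, 0.032, 1.84, 0.0, 1.268, -1.664], 'dq': [-0.002, -0.009, -0.009, -0.001, -0.004, -0.008], 'joint_efforts': [-0.167, -37.535, -35.242, -0.006, 0.028, 0.04], 'position': [473.077, -8.021, 277.32], 'tcp_rot': [0.707, -0.026, 0.706, 0.026], 'ft_force': [-0.054, 0.189, -0.549], 'ft_torque': [-0.032, -0.066, -0.001], 'gripper_width': -0.002}
```

The tip triangulates to z≈308, but the reported TCP is 277; x and y agree. So the fingers may really end about 30 mm higher than reported. The paddle corners are consistent: 33×41 mm, with the right tilt. I'll go down in small stages, watching force and the image.

Emit:
{"fn": "apply_moves", "kwargs": {"motion": [{"dp": [0.05, 0, 0], "turn": 0, "jaw": 0}, {"dp": [0.1, 0, 0], "turn": 0, "jaw": 0}, {"dp": [0.14, 0, 0], "turn": 0, "jaw": 0}, {"dp": [0.14, 0, 0], "turn": 0, "jaw": 0}]}}

```text
time_s: 3.12
position: [471.9, -8.6, 247.2]
tcp_rot: [0.706, -0.026, 0.707, 0.026]
ft_force: [-0.6, -0.1, 0.6]
gripper_width: -0.002
```

```bash
cat >look.py <<'E'
import sys
from station import r,capture
from h import *
s=r.sense();p=np.array(s["position"]);print(s["time_s"],p.round(1),np.round(s["ft_force"],2))
out=[]
for n,pt in(("scene",(165,185)),("side",(280,230))):
  c=capture(n);print(n,np.round(proj(c,p),1))
  u,v=pt;im=c["image"][v-65:v+65,u-65:u+65];out.append(cv2.resize(im,(400,400),interpolation=cv2.INTER_CUBIC))
cv2.imwrite(f"pics/{sys.argv[1]}.png",np.hstack(out));print(r.sense()["time_s"])
E
python3 look.py n2
```

```text
3.125 [471.9  -8.6 247.2] [-0.56 -0.07  0.61]
scene [184.4 170.2]
side [255.7 210.5]
3.225
```

View pics/n2.png

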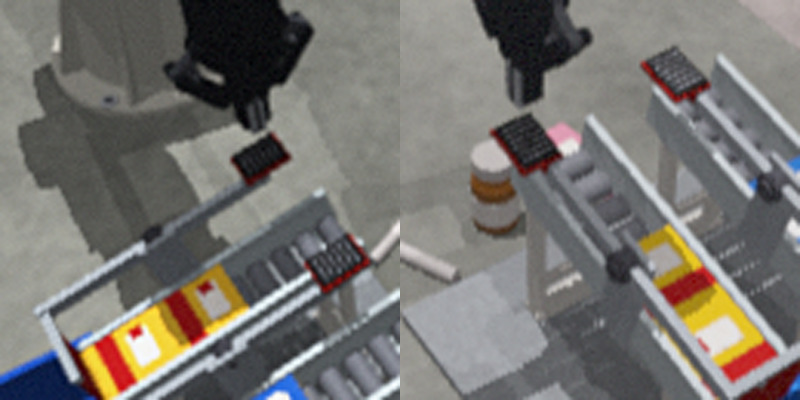

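The tip is still about 30 mm above the paddle at reported z=247, with no force, so contact should come near reported z≈214. Continuing down slowly.

Emit:
{"fn": "apply_moves", "kwargs": {"motion": [{"dp": [0.05, 0, 0], "turn": 0, "jaw": 0}, {"dp": [0.1, 0, 0], "turn": 0, "jaw": 0}, {"dp": [0.14, 0, 0], "turn": 0, "jaw": 0}, {"dp": [0.14, 0, 0], "turn": 0, "jaw": 0}]}}

```text
time_s: 3.72
position: [471.9, -8.6, 219.1]
tcp_rot: [0.706, -0.026, 0.707, 0.026]
ft_force: [0.5, 0.2, -0.0]
gripper_width: 0.003
```

Emit:
{"fn": "apply_moves", "kwargs": {"motion": [{"dp": [0.03, 0, 0], "turn": 0, "jaw": 0}, {"dp": [0.06, 0, 0], "turn": 0, "jaw": 0}, {"dp": [0.08, 0, 0], "turn": 0, "jaw": 0}, {"dp": [0.08, 0, 0], "turn": 0, "jaw": 0}]}}

```text
time_s: 4.22
position: [472.7, -8.5, 204.0]
tcp_rot: [0.707, -0.026, 0.706, 0.026]
ft_force: [0.9, 0.8, 4.1]
gripper_width: 0.004
```

```bash
python3 look.py n3
```

```text
4.225 [472.7  -8.5 204. ] [0.89 0.8  4.08]
scene [186.6 180.6]
side [256.2 224.1]
4.325
```

View pics/n3.png

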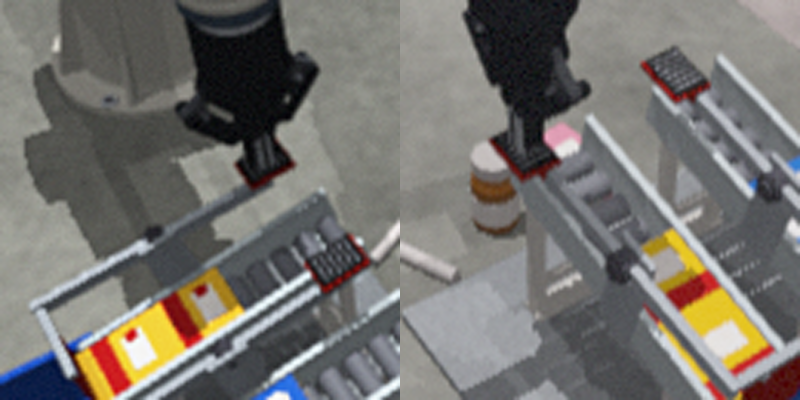

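Contact: 4.1 N, with the fingertips in the middle of the yellow paddle, which is already sinking. Now I'll press towards the stop and hold.

Emit:
{"fn": "apply_moves", "kwargs": {"motion": [{"dp": [0.04, 0, 0], "turn": 0, "jaw": 0}, {"dp": [0.08, 0, 0], "turn": 0, "jaw": 0}, {"dp": [0.11, 0, 0], "turn": 0, "jaw": 0}, {"dp": [0.14, 0, 0], "turn": 0, "jaw": 0}, {"dp": [0.16, 0, 0], "turn": 0, "jaw": 0}, {"dp": [0.16, 0, 0], "turn": 0, "jaw": 0}, {"dp": [0.16, 0, 0], "turn": 0, "jaw": 0}, {"dp": [0.16, 0, 0], "turn": 0, "jaw": 0}]}}

```text
time_s: 5.32
position: [472.7, -7.8, 172.4]
tcp_rot: [0.707, -0.025, 0.706, 0.026]
ft_force: [-0.6, 6.1, 6.9]
gripper_width: -0.002
```

Emit:
{"fn": "apply_moves", "kwargs": {"motion": [{"dp": [0, 0, 0], "turn": 0, "jaw": 0}, {"dp": [0, 0, 0], "turn": 0, "jaw": 0}, {"dp": [0, 0, 0], "turn": 0, "jaw": 0}, {"dp": [0, 0, 0], "turn": 0, "jaw": 0}, {"dp": [0, 0, 0], "turn": 0, "jaw": 0}, {"dp": [0, 0, 0], "turn": 0, "jaw": 0}, {"dp": [0, 0, 0], "turn": 0, "jaw": 0}, {"dp": [0, 0, 0], "turn": 0, "jaw": 0}]}}

```text
time_s: 6.32
position: [472.7, -7.8, 172.4]
tcp_rot: [0.707, -0.025, 0.706, 0.026]
ft_force: [0.4, 6.3, 6.3]
gripper_width: -0.004
```

Emit:
{"fn": "apply_moves", "kwargs": {"motion": [{"dp": [0, 0, 0], "turn": 0, "jaw": 0}, {"dp": [0, 0, 0], "turn": 0, "jaw": 0}, {"dp": [0, 0, 0], "turn": 0, "jaw": 0}, {"dp": [0, 0, 0], "turn": 0, "jaw": 0}, {"dp": [0, 0, 0], "turn": 0, "jaw": 0}, {"dp": [0, 0, 0], "turn": 0, "jaw": 0}, {"dp": [0, 0, 0], "turn": 0, "jaw": 0}, {"dp": [0, 0, 0], "turn": 0, "jaw": 0}]}}

```text
time_s: 7.32
position: [472.7, -7.8, 172.4]
tcp_rot: [0.707, -0.025, 0.706, 0.026]
ft_force: [-0.2, 6.2, 5.9]
gripper_width: -0.001
```

```bash
sed -i 's/(165,185)/(150,215)/;s/(280,230)/(310,250)/;s/65/90/g' look.py; python3 look.py n4
```

```text
7.325 [472.7  -7.8 172.4] [-0.18  6.18  5.92]
scene [188.3 187.7]
side [256.2 233.4]
7.425
```

View pics/n4.png

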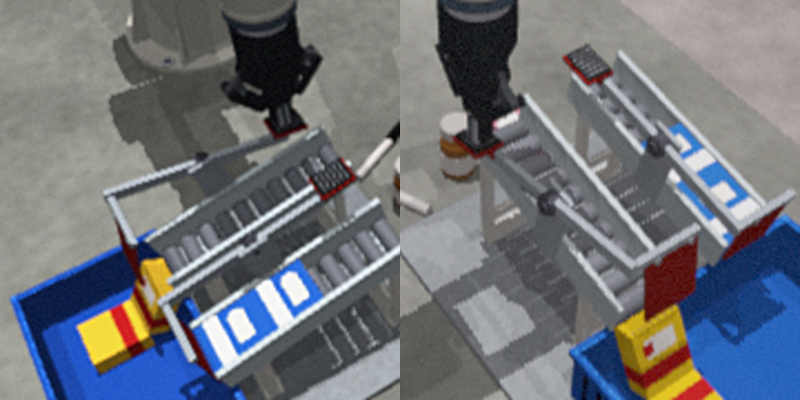

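Gate fully open, lane empty, blue lane still shut. Carton 1 lies flat in the crate. Carton 2 stands steeply against it, so I'll check its height and whether it's still while I keep the paddle down.

```bash
python3 - <<'E'
from station import r,capture
from h import *
import pickle
D=[];out=[]
for n,(x,y,w,h) in {"scene":(60,220,110,110),"side":(370,270,110,110)}.items():
  c=capture(n);D.append(c);im=c["image"][y:y+h,x:x+w]
  out.append(cv2.resize(im,(400,400),interpolation=cv2.INTER_CUBIC))
cv2.imwrite("pics/n5.png",np.hstack(out));pickle.dump(D,open("c5.pkl","wb"))
print(r.sense()["time_s"])
E
```

```text
7.525
```

View pics/n5.png

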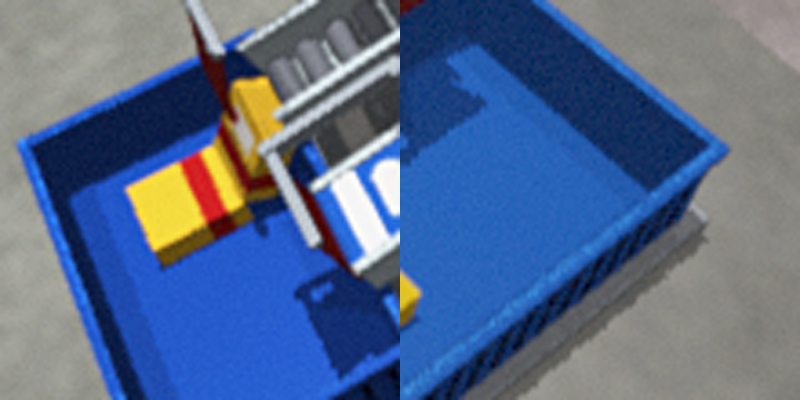

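```bash
python3 - <<'E'
import pickle
from h import *
a,b=pickle.load(open("c5.pkl","rb"))
A=cv2.resize(a["image"][225:305,85:165],(400,400),interpolation=cv2.INTER_CUBIC)
B=cv2.resize(b["image"][280:380,290:390],(400,400),interpolation=cv2.INTER_CUBIC)
cv2.imwrite("pics/n6.png",np.hstack([A,B]))
E
```

```text
(no output)
```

View pics/n6.png

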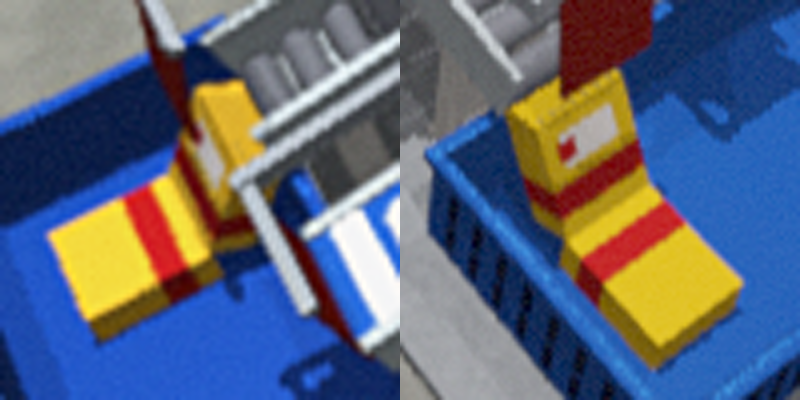

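```bash
python3 - <<'E'
import pickle
from h import *
a,b=pickle.load(open("c5.pkl","rb"))
S=lambda x,y:(x/5+85,y/5+225);T=lambda x,y:((x-400)/4+290,y/4+280)
for n,p,q in(("c2 top -x-y",S(195,90),T(545,152)),("c2 top -x+y",S(240,82),T(508,115)),("c2 top +x-y",S(225,148),T(632,107)),("c1 top -x-y",S(50,235),T(662,345)),("c1 +x-y",S(95,318),T(742,282)),("gate low edge -x",S(193,132),T(562,95))):
  P,e=tri(a,p,b,q);print(n,P.round(0),e.round(1))
# crate corner rim: side (430,155) ; z=92
print("crate rim -x+y",onz(b,T(430,155),92).round(0), "scene -x-y? ",onz(a,(66,262),92).round(0))
from station import r
print(r.sense()["time_s"],np.round(r.sense()["ft_force"],1))
E
```

```text
c2 top -x-y [ 511. -234.   96.] 8.5
c2 top -x+y [ 511. -206.   90.] 0.3
c2 top +x-y [ 563. -234.  105.] 18.4
c1 top -x-y [ 521. -333.   40.] 0.7
c1 +x-y [ 582. -326.   38.] 3.5
gate low edge -x [ 538. -230.  109.] 18.8
crate rim -x+y [ 459. -206.   92.] scene -x-y?  [ 486. -385.   92.]
7.525 [-0.8  6.   6.2]
```

Carton 2 is standing on end inside the crate: top at z≈93, so its centre is about 38 mm above the crate floor and well within the limits. Both cartons look at rest, so I'll release gently, straight up.

Emit:
{"fn": "apply_moves", "kwargs": {"motion": [{"dp": [-0.05, 0, 0], "turn": 0, "jaw": 0}, {"dp": [-0.1, 0, 0], "turn": 0, "jaw": 0}, {"dp": [-0.15, 0, 0], "turn": 0, "jaw": 0}, {"dp": [-0.2, 0, 0], "turn": 0, "jaw": 0}, {"dp": [-0.3, 0, 0], "turn": 0, "jaw": 0}, {"dp": [-0.5, 0, 0], "turn": 0, "jaw": 0}, {"dp": [-0.7, 0, 0], "turn": 0, "jaw": 0}, {"dp": [-0.7, 0, 0], "turn": 0, "jaw": 0}]}}

```text
time_s: 8.52
position: [473.8, -8.4, 314.9]
tcp_rot: [0.708, -0.026, 0.705, 0.026]
ft_force: [-0.0, -0.3, -0.5]
gripper_width: -0.001
```

Emit:
{"fn": "apply_moves", "kwargs": {"motion": [{"dp": [0, 0, 0], "turn": 0, "jaw": 0}, {"dp": [0, 0, 0], "turn": 0, "jaw": 0}, {"dp": [0, 0, 0], "turn": 0, "jaw": 0}, {"dp": [0, 0, 0], "turn": 0, "jaw": 0}, {"dp": [0, 0, 0], "turn": 0, "jaw": 0}, {"dp": [0, 0, 0], "turn": 0, "jaw": 0}, {"dp": [0, 0, 0], "turn": 0, "jaw": 0}, {"dp": [0, 0, 0], "turn": 0, "jaw": 0}]}}

```text
time_s: 9.52
position: [472.5, -8.6, 312.0]
tcp_rot: [0.707, -0.026, 0.707, 0.026]
ft_force: [0.2, -0.4, 0.2]
gripper_width: 0.004
```

```bash
python3 look.py n7; python3 - <<'E'
import pickle
from h import *
from station import capture
d=pickle.load(open("c0.pkl","rb"))
# red/black paddle compare with start
for n,(x,y,w,h) in {"scene":(174,160,24,24),"side":(243,198,28,28)}.items():
  c=capture(n);print(n,"mean abs diff at paddle",cv2.absdiff(c["image"],d[n]["image"])[y:y+h,x:x+w].mean())
E
```

```text
9.525 [472.5  -8.6 312. ] [ 0.15 -0.42  0.22]
scene [181.  153.5]
side [255.5 188.2]
9.625
scene mean abs diff at paddle 30.45601851851852
side mean abs diff at paddle 13.77721088435374
```

View pics/n7.png

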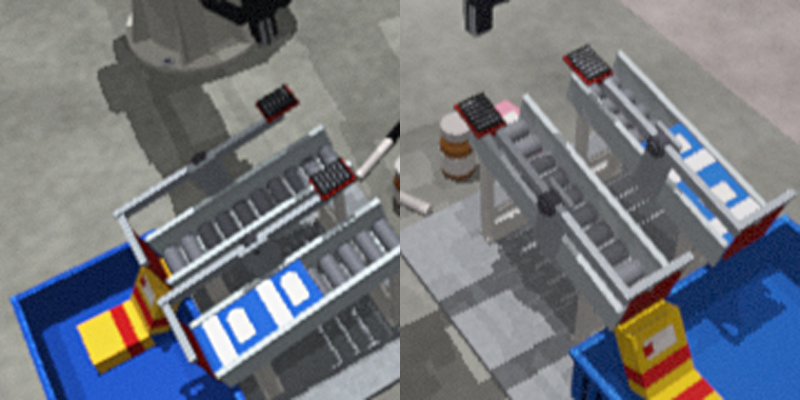

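```bash
python3 - <<'E'
import pickle
from h import *
from station import r,capture
d=pickle.load(open("c0.pkl","rb"))
g=lambda c:cv2.cvtColor(c["image"],cv2.COLOR_BGR2GRAY)
for n,B in {"scene":{"ypad":(174,161,25,22),"ybar":(114,195,40,35),"bpad":(198,195,24,22),"bcart":(150,240,50,50)},"side":{"ypad":(244,202,25,20),"ygate-bar":(320,270,28,24),"bpad":(293,179,25,20),"bcart":(340,215,45,40)}}.items():
  c=capture(n)
  for k,(x,y,w,h) in B.items():
    res=cv2.matchTemplate(g(c)[y-6:y+h+6,x-6:x+w+6],g(d[n])[y:y+h,x:x+w],cv2.TM_CCOEFF_NORMED);_,v,_,l=cv2.minMaxLoc(res);print(n,k,"shift px",l[0]-6,l[1]-6,"score",round(v,2))
a,b=pickle.load(open("c5.pkl","rb"))
print(r.sense()["time_s"],np.round(r.sense()["ft_force"],1))
E
```

```text
scene ypad shift px 0 0 score 0.71
scene ybar shift px 0 0 score 0.51
scene bpad shift px 0 0 score 0.97
scene bcart shift px 0 0 score 1.0
side ypad shift px 0 0 score 0.96
side ygate-bar shift px 0 0 score 0.78
side bpad shift px 0 0 score 1.0
side bcart shift px 0 0 score 1.0
9.825 [ 0.7 -0.  -0.6]
```

Both paddles and the blue cartons match their starting pixels with no shift. The yellow gate is shut, and the hand is clear with no force. Handing in.

```bash
python3 -c "
from station import r
print(r.finish_job())"
```

```text
the job is handed in; nothing more can be done
None
```

Both yellow cartons are in the blue crate and the yellow gate is shut again. I pressed the yellow paddle with closed fingertips, held it at about 6 N for roughly 2 s, then lifted the hand straight up. The job was handed in at about 9.8 s of the 32 s allowed; no verdict was reported.

**Last checks:**
- **Levers and blue cartons:** both paddles and the blue cartons showed no pixel shift from their starting images. The match was weaker where shadows had changed: 0.71 on the yellow paddle in the scene view, 0.51 on its lever bar.
- **Hand:** it was clear of the paddle, with no force beyond sensor noise.
- **Yellow cartons:** carton 1 lies flat. Carton 2 stands on end, with its centre about 38 mm above the crate's underside. It looked unchanged after the release, but I did not measure its speed or whether the shut gate clears it.
- **Other items:** I did not measure the pill bottle, marker, pink carton or telephone afterwards. I saw no contact with them.

**One disagreement:** the cameras put the closed fingertips about 30 mm above the reported tool tip. I therefore went down in small steps and relied on the contact force, which appeared between reported heights of 219 and 204 mm, where the camera measurement predicted.

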